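Take the wide round pastry cutter off its hook

ROBOT

A 6-joint arm with a two-finger parallel gripper is mounted at the origin on the work surface. World frame = base frame: x ahead of the robot, y to its left, z up, the work surface at z = 0. Lengths are in m, angles in rad, forces in N, time in s.
With the tool pointing down it reaches from about 0.35 to 0.85 m from the base axis. Payload 8.1 kg.
Tool frame: the origin (TCP) lies midway between the tips of the shut fingers; the grasp point (between the pads) lies 19 mm behind it (robot.tcp_to_grasp is the distance from the TCP to the grasp point, in m); x points along the fingers, y is the direction in which the jaws open and shut, and the axes are right-handed (so a half turn about x gives the same grasp; the last joint's range is limited). The gripper opens to 93 mm and grips with 3 to 60 N. Pads are 15 mm wide; open, the fingers measure 128 mm over their backs; the gripper's body (75 mm by 188 mm) begins 65 mm behind the grasp point.
Start: joints at [1.038, 0.13, 1.488, -0, 1.523, -0.085], TCP at [0.26, 0.541, 0.194] pointing down, gripper open.
Joint ranges: [-2.96, 2.96], [-0.89, 2.26], [0.02, 2.5], [-1.34, 4.48], [0, 2.73], [-2.66, 2.66]. Speed limits (rad/s): [2.39, 2.39, 2.79, 3.14, 3.14, 3.14].

INTERFACE

Orientations are given as a rotation vector (axis times angle).
In Python, from plant import robot gives the robot as it stands.
- The arm moves only by the tool play_rows, never from a script. Its argument "plan" is a list of rows, each an object with "slide": the shift along the world's x, y, z as a fraction of full scale, a list of three; "roll": the turn about the world's z as a fraction of full scale; "fingers": the gripper command: -1 is shut, 1 is fully open, values between are in proportion. A call has 1 to 20 rows; each row shifts and turns the commanded pose from where the row before left it; what a row does not reach is not made up. Full scale, the value 1, is 30 mm for a shift and 8 degrees for a turn. A row lasts 1/8 s, in which the tool goes at most 62.5 mm and 10.7 degrees, less where a joint would pass 70% of its speed; a pose out of reach is approached as far as the arm can. A call with a number of a shift or a turn outside -1 to 1 is refused whole. A call with a gripper value outside its range is refused whole. The fingers move at their own pace and stop on an object; "squeeze" is the grip in N (left out, the last holds). Time passes only in rows, so rows that do not move let the fingers close. It gives the time, the measured TCP pose, the force and the opening at its end, in the units of the state.
- robot.read_state(): the state, without advancing time (a new reading comes with each control period).
- robot.read_camera(name): name is "side" or "top" or "wrist"; returns the picture (400x640x3 uint8, red, green, blue); there is no depth.
- robot.get_calibration(name): a dict with "fx", "fy", "cx", "cy" (pixels), "distortion" ([k1, k2, p1, p2, k3] as OpenCV has them; the pictures are not rectified), "R" (3x3) and "t" (3): a world point X has camera coordinates R X + t; the wrist camera has in their place "T_tool_cam" (4x4, takes a point from camera to tool coordinates, whose origin is the TCP and whose axes are the tool frame's). Camera axes: x right, y down, z forward; pixel columns grow to the right and rows downward; lengths in m; the calibration is good to about 2 mm. A picture is of the moment at which its call begins: read the wrist's pose just before it. get_calibration takes no time and is no camera call.
- robot.close_job(): hands the job in, once; it reports no verdict.
Trained networks look in the newest picture that a camera, given by its name, has taken for a name from the list of things; names that differ only in an ending like _2 or _b are one class to them, and where a whole thing is asked for, a point or a joint stands for the part that bears it (a point fixed in the world has none). Each returns a list of dicts, best first, with "p" (0 to 1); they miss things now and then, are a little off and sometimes report something else, mostly with a low value. They report only what shows in the picture. A call takes as long as a camera call. They do not tell look-alikes from the thing itself.
- robot.boxes_of(camera, target): "extent" ([centre column, centre row, width, height] in pixels, round what is visible of it).
- robot.regions_of(camera, target): "region" (400x640 bool, what is visible of it) and "extent" ([centre column, centre row, width, height] in pixels, round what is visible of it).
- robot.mark_of(camera, target): "point" ([column, row] in pixels: a listed point, or the origin of a listed thing).
The state is a dict: "t": time; "q": joint angles; "dq": joint speeds; "joint_torque": joint torques, N m; "tool_pos": TCP position; "orientation": TCP orientation; "force": force on the tool from outside, world axes, zero at the start; "wrist_torque": the same for the moment, N m; "opening": finger opening in m.
Only numpy, scipy, OpenCV 4.12 (cv2) and the standard library are available. Lean on these libraries where they do the work, as an engineer would, in place of code of your own. Each camera call takes 0.05 s, during which the arm holds its last target.

TASK

Lift the wide round pastry cutter up and off its hook and stand it gently, blade down, wholly on the white cutting board, then let go of it. Do not drop it, and leave the other two cutters hanging on their hooks.

Things in the scene. Friction and masses are not known exactly. Their poses are not given: they have to be found in the camera images.
- round_cutter: Cutter to move: steel ring blade 80 mm wide, 36 tall, 0.2 kg. Above it a bow: two upright flat straps (16 mm along x, 5 thick, outer faces 46 apart along y, 38 to 111 mm above origin: grip these from above) joined by a wooden grip bar along y, 12 thick, axis 105 above origin. Origin: centre of blade's lower edge, z up. Hangs by the bar on one of 3 hooks (varies), origin 96 mm above the table.
- small_cutter: Small round cutter, ring 52 mm wide; same bow, height, axes; stays. Hooks: 8 mm rods, 125 mm apart along the cutters' y; each runs through the bow from a level rail 60 mm off on the bar's +x side, dips under the bar and turns up on the -x side, tip 27 mm off. To come off, a cutter rises 14 mm or more (at 53 mm its lower strip meets the hook from below), then moves over 40 mm to -x.
- square_cutter: Square cutter, steel, 70 mm a side; same bow, height, origin and axes as the wide round one. Stays hanging on the same stand. The stand (wooden base, two posts, 14 mm steel rail along the cutters' y) is fixed and nothing of it or on it is higher than 220 mm above the table; loose things elsewhere on the table are lower than 125 mm.
- board: The white cutting board, 200 x 200 mm and 18 mm thick, lying fixed and flat on the table, nothing on it. Origin: centre of its underside; x and y along its sides, its top 18 mm above the origin.
There are look-alikes about, which are no part of the job. Leave any red look-alike of the round_cutter alone.

How it is judged:
On the way:
1. the wide round cutter is held in the gripper, lifted free of its hook (by 15 mm) (contact force between the fingers and round_cutter above 1 N and height (world z) of round_cutter above 0.111 m), for 0.1 s.
At the end, for the whole second after the job is handed in: The wide round cutter stands still and upright (within 10 degrees), blade down on the board (height within 5 mm), its centre within 62 mm of the board's centre along each side, so wholly on it; the two other cutters hang within 40 mm of where they began (x of round_cutter in the frame of board between -0.062 and 0.062 m and y of round_cutter in the frame of board between -0.062 and 0.062 m and z of round_cutter in the frame of board between 0.014 and 0.023 m and angle between round_cutter's own z axis and vertical below 0.17 rad and linear speed of round_cutter below 0.02 m/s and distance of each of small_cutter, square_cutter from where it was at the start of the episode below 0.04 m); the robot touches nothing.
It fails at once if the wide round cutter is dropped (falls faster than 0.55 m/s, a fall of over 15 mm, with no finger on it) (linear speed of round_cutter above 0.55 m/s and contact force between the fingers and round_cutter below 0.2 N).
It fails at once if another cutter is taken or knocked off its hook (moved over 70 mm) (distance of any of small_cutter, square_cutter from where it was at the start of the episode above 0.07 m).
It also fails if it takes over 48 s, if anything falls off the work surface, if the arm or the gripper's body presses on something with over 40 N, if the wrist force passes 120 N, or if a joint passes its speed limit or range.

## Working session

There is one attempt and no reset: what is moved stays moved. The work goes in short steps, Python scripts to look and compute and a tool call to move; the robot and the scene stay as the last step left them, time stands still between calls to the robot, and variables do not carry over. Pictures are saved under pics/ and viewed, and the job is handed in when it is done.

Besides the shell and the picture viewer there is one more tool, called by a JSON object that holds its "api" and its "payload", one argument or row to a line. play_rows: Moves the arm, as the interface text tells. Its arguments: {"type":"object","properties":{"plan":{"type":"array","items":{"type":"object","properties":{"slide":{"type":"array","items":{"type":"number","minimum":-1,"maximum":1}},"roll":{"type":"number","minimum":-1,"maximum":1},"fingers":{"type":"number"}}}},"squeeze":{"type":"number"}},"required":["plan"]}

```bash
ls; mkdir -p pics
cat > h.py <<'E'
import numpy as np, cv2
from plant import robot
def save(img,n): cv2.imwrite('pics/'+n,cv2.cvtColor(img,cv2.COLOR_RGB2BGR))
E
python3 - <<'E'
from h import *
for c in ["side","top","wrist"]:
    im=robot.read_camera(c); save(im,c+"0.png")
    k=robot.get_calibration(c); print(c,{a:np.round(b,3).tolist() for a,b in k.items()})
    for n in ["round_cutter","small_cutter","square_cutter","board"]:
        for r in robot.mark_of(c,n): print(c,n,np.round(r["point"]),round(r["p"],2))
s=robot.read_state();print(s["t"],s["tool_pos"],s["orientation"],s["opening"],robot.tcp_to_grasp)
E
```

```text
pics
side {'fx': 501.938, 'fy': 501.938, 'cx': 324.606, 'cy': 195.385, 'distortion': [-0.128, 0.0, 0.0, 0.0, 0.0], 'R': [[0.995, -0.098, -0.02], [-0.078, -0.638, -0.766], [0.062, 0.764, -0.643]], 't': [-0.427, 0.138, 1.29]}
side round_cutter [267. 153.] 0.95
side round_cutter [361. 163.] 0.69
side square_cutter [350. 142.] 0.85
side board [376. 309.] 0.66
top {'fx': 391.453, 'fy': 391.453, 'cx': 322.259, 'cy': 197.574, 'distortion': [-0.054, 0.0, 0.0, 0.0, 0.0], 'R': [[-0.015, -1.0, -0.016], [-0.989, 0.017, -0.144], [0.144, 0.013, -0.989]], 't': [0.075, 0.438, 0.867]}
top round_cutter [273. 148.] 0.68
top round_cutter [178. 267.] 0.61
top small_cutter [329. 144.] 0.66
top square_cutter [216. 146.] 0.9
top board [452. 168.] 0.7
wrist {'fx': 348.933, 'fy': 348.933, 'cx': 317.415, 'cy': 204.073, 'distortion': [0.021, 0.0, 0.0, 0.0, 0.0], 'T_tool_cam': [[-0.0, -0.298, 0.955, -0.191], [1.0, 0.001, 0.001, 0.0], [-0.001, 0.955, 0.298, -0.083], [0.0, 0.0, 0.0, 1.0]]}
wrist round_cutter [232. 239.] 0.61
0.75 [0.25976582 0.54087633 0.19447314] [ 0.35120048  1.54211574 -0.35111625] 0.09289260306203248 0.0188
```

View pics/side0.png

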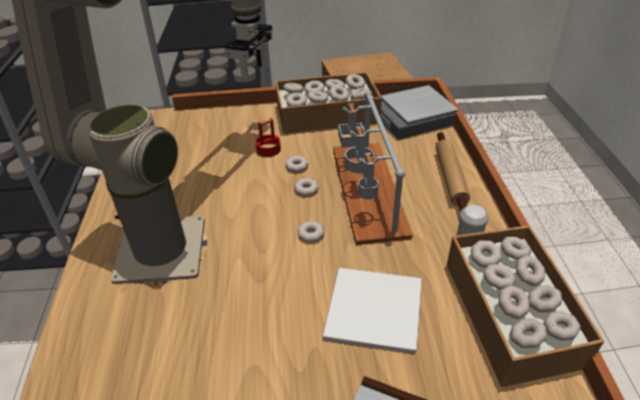

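View pics/top0.png

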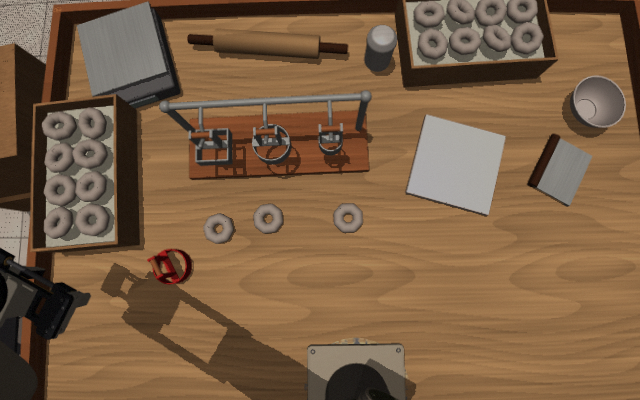

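View pics/wrist0.png

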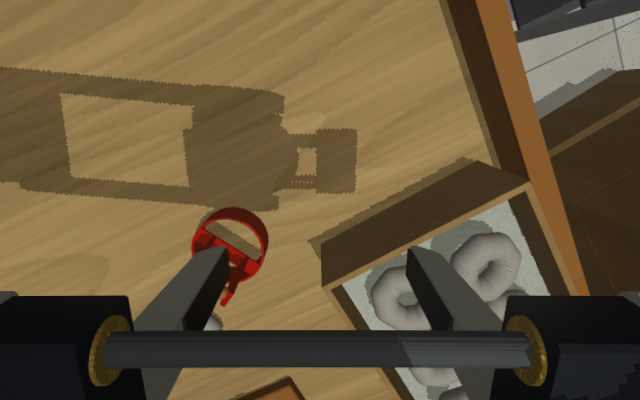

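The wide round cutter is on the middle hook, at top-view pixel (271,146) with the mark at (273,148). The red look-alike is at (172,267) and the board is at (455,165). I'll zoom in to refine these.

```bash
cat >> h.py <<'E'
def ray(c,px):
    k=robot.get_calibration(c); K=np.array([[k['fx'],0,k['cx']],[0,k['fy'],k['cy']],[0,0,1]])
    p=cv2.undistortPoints(np.array(px,float).reshape(-1,1,2),K,np.array(k['distortion'])).reshape(-1,2)
    if 'R' in k: R=np.array(k['R']);t=np.array(k['t'])
    d=np.c_[p,np.ones(len(p))]@R; return -R.T@t,d
def atz(c,px,z):
    o,d=ray(c,px); return o+d*((z-o[2])/d[:,2])[:,None]
def proj(c,X):
    k=robot.get_calibration(c); K=np.array([[k['fx'],0,k['cx']],[0,k['fy'],k['cy']],[0,0,1]])
    return cv2.projectPoints(np.array(X,float).reshape(-1,1,3),cv2.Rodrigues(np.array(k['R']))[0],np.array(k['t']),K,np.array(k['distortion']))[0].reshape(-1,2)
E
python3 - <<'E'
from h import *
im=cv2.imread('pics/top0.png'); cv2.imwrite('pics/topz.png',cv2.resize(im[80:190,150:390],None,fx=3.3,fy=3.3,interpolation=cv2.INTER_CUBIC))
im=cv2.imread('pics/side0.png'); cv2.imwrite('pics/sidez.png',cv2.resize(im[80:250,310:430],None,fx=3.5,fy=3.5,interpolation=cv2.INTER_CUBIC))
print(atz('top',[[273,148],[329,144],[216,146]],.096))
print(atz('side',[[361,163]],.096),atz('side',[[350,142]],.096))
r=robot.regions_of('top','board')[0]; print(r['p'],r['extent'])
c,_=cv2.findContours(r['region'].astype(np.uint8),0,1); c=max(c,key=cv2.contourArea)
rect=cv2.boxPoints(cv2.minAreaRect(c)); w=atz('top',rect,.018);print(w,w.mean(0),np.linalg.norm(np.diff(w,axis=0),axis=1))
m=robot.regions_of('top','round_cutter')
for x in m: print(x['p'],x['extent'])
E
```

```text
[[0.54094573 0.17248257 0.096     ]
 [0.54747953 0.05024717 0.096     ]
 [0.54825407 0.29821712 0.096     ]]
[[0.55019376 0.17492103 0.096     ]] [[0.53409888 0.28214961 0.096     ]]
0.69 [453.9, 167.2, 102.8, 98.1]
[[ 0.4440067  -0.12312184  0.018     ]
 [ 0.64067131 -0.18143667  0.018     ]
 [ 0.58559675 -0.38123972  0.018     ]
 [ 0.3914379  -0.31649647  0.018     ]] [ 0.51542816 -0.25057368  0.018     ] [0.20512822 0.20725459 0.20466887]
0.93 [274.1, 142.1, 41.1, 39.6]
0.71 [170.9, 265.5, 42.2, 39.4]
```

View pics/topz.png

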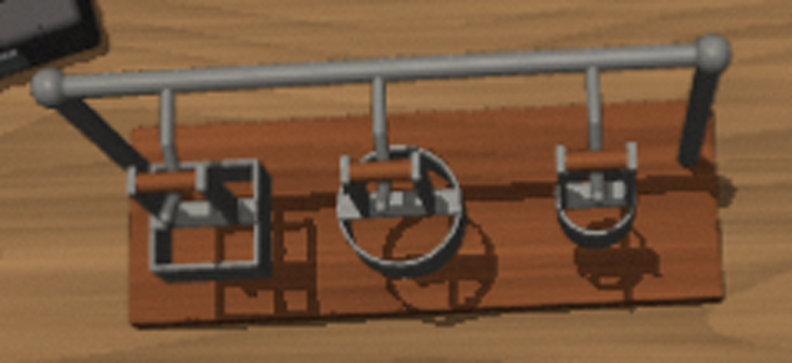

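View pics/sidez.png

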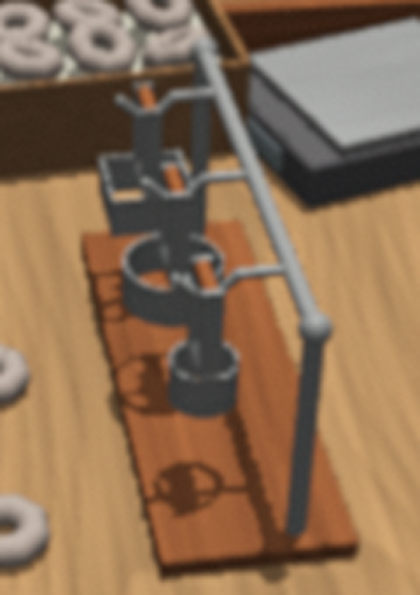

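Run:
```python
from h import *
z=lambda l:[[150+a/3.3-.35,80+b/3.3-.35] for a,b in l]
b=atz('top',z([(168,181),(380,171),(597,160)]),.201+.003);print(b)
d=b[0]-b[2];print(np.degrees(np.arctan2(-d[0],d[1])),np.linalg.norm(d[:2]))
r=atz('top',z([(47,87),(712,53)]),.205);d=r[0]-r[1];print(r,np.degrees(np.arctan2(-d[0],d[1])))
# two-view triangulation of the round bar centre
o1,d1=ray('top',z([(380,171)]));o2,d2=ray('side',[[310+175/3.5-.35,80+178/3.5-.35]])
A=np.c_[d1[0],-d2[0]];s=np.linalg.lstsq(A,o2-o1,rcond=None)[0];print(o1+d1[0]*s[0],o2+d2[0]*s[1])
print(atz('side',[[310+175/3.5-.35,80+178/3.5-.35]],.204))
from scipy.spatial.transform import Rotation as R
s=robot.read_state();print(R.from_rotvec(s['orientation']).as_matrix().round(3),s['t'])
```

```text
[[0.5405838  0.29719198 0.204     ]
 [0.54360817 0.17307315 0.204     ]
 [0.5475473  0.04740397 0.204     ]]
1.5968558317206343 0.2498850606597849
[[ 0.60005212  0.37191795  0.205     ]
 [ 0.61110198 -0.021001    0.205     ]] 1.6108752312327927
[0.54339049 0.17296377 0.20466765] [0.54351021 0.17296948 0.20470762]
[[0.54369447 0.17405953 0.204     ]]
[[ 0.     0.433  0.901]
 [ 0.     0.901 -0.433]
 [-1.     0.     0.   ]] 0.85
```

Both cameras agree on the bar to within about 1 mm: centre (0.5435, 0.173), z ≈ 0.204. The yaw is 1.6° and the hook spacing comes out at 125 mm, as specified. I'll rise first, then move over it, turning by +27.3°.

{"api": "play_rows", "payload": {
  "plan": [
    {"slide":[0,0,0.9],"roll":0,"fingers":1},
    {"slide":[0,0,0.9],"roll":0,"fingers":1},
    {"slide":[0,0,0.9],"roll":0,"fingers":1},
    {"slide":[0,0,0.85],"roll":0,"fingers":1},
    {"slide":[0.7,-0.9,0],"roll":0.26,"fingers":1},
    {"slide":[0.7,-0.9,0],"roll":0.26,"fingers":1},
    {"slide":[0.7,-0.9,0],"roll":0.26,"fingers":1},
    {"slide":[0.7,-0.9,0],"roll":0.26,"fingers":1},
    {"slide":[0.7,-0.9,0],"roll":0.26,"fingers":1},
    {"slide":[0.7,-0.9,0],"roll":0.26,"fingers":1},
    {"slide":[0.7,-0.9,0],"roll":0.26,"fingers":1},
    {"slide":[0.7,-0.9,0],"roll":0.26,"fingers":1},
    {"slide":[0.7,-0.9,0],"roll":0.26,"fingers":1},
    {"slide":[0.7,-0.9,0],"roll":0.26,"fingers":1},
    {"slide":[0.7,-0.9,0],"roll":0.26,"fingers":1},
    {"slide":[0.7,-0.9,0],"roll":0.26,"fingers":1},
    {"slide":[0.7,-0.9,0],"roll":0.26,"fingers":1},
    {"slide":[0,0,0],"roll":0,"fingers":1},
    {"slide":[0,0,0],"roll":0,"fingers":1}
  ],
  "squeeze": 20
}}

```text
t: 3.22
tool_pos: [0.5325, 0.1901, 0.3009]
orientation: [-0.018, 1.571, 0.019]
force: [0.1, 0.8, 0.5]
opening: 0.0927
```

```bash
cat > st.py <<'E'
from h import *
from scipy.spatial.transform import Rotation as R
s=robot.read_state();M=R.from_rotvec(s['orientation']).as_matrix()
print(s['t'],s['tool_pos'].round(4) if hasattr(s['tool_pos'],'round') else s['tool_pos'],'yaw',np.degrees(np.arctan2(M[1,1],M[0,1])),M[:,0].round(3),np.round(s['force'],2),np.round(s['q'],2),s['opening'])
E
python3 st.py
python3 - <<'E'
from h import *
save(robot.read_camera('wrist'),'wrist1.png')
E
```

```text
3.225 [0.5325 0.1901 0.3009] yaw 91.3399592139607 [-0.  0. -1.] [0.13 0.78 0.51] [ 0.25  0.02  1.41  0.    1.71 -1.34] 0.0927331366378018
```

View pics/wrist1.png

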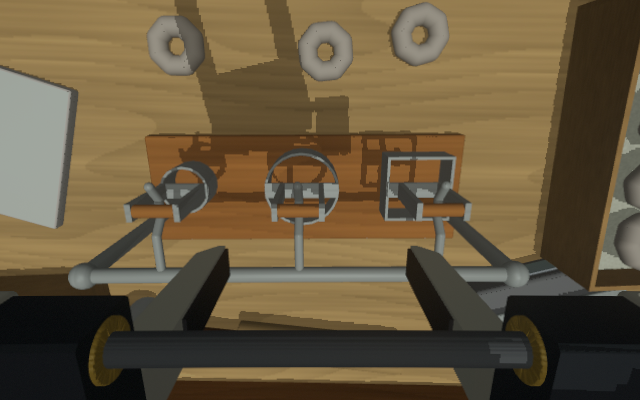

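The wide cutter's bow is in the middle, with strap tops at about columns 275 and 323, row 212. The small cutter is on the left and the square one on the right. I'll check the wrist estimate against the other cameras.

Run:
```python
from h import *
from scipy.spatial.transform import Rotation as R
im=cv2.imread('pics/wrist1.png'); cv2.imwrite('pics/w1z.png',cv2.resize(im[140:260,240:360],None,fx=5,fy=5,interpolation=cv2.INTER_CUBIC))
s=robot.read_state();M=R.from_rotvec(s['orientation']).as_matrix();k=robot.get_calibration('wrist');T=np.array(k['T_tool_cam'])
K=np.array([[k['fx'],0,k['cx']],[0,k['fy'],k['cy']],[0,0,1]])
p=cv2.undistortPoints(np.array([[273,212],[325.,212]]).reshape(-1,1,2),K,np.array(k['distortion'])).reshape(-1,2)
d=np.c_[p,[1,1]]@(M@T[:3,:3]).T;o=M@T[:3,3]+s['tool_pos']
print(o+d*((.207-o[2])/d[:,2])[:,None])
```

```text
[[0.54645458 0.15282714 0.207     ]
 [0.5453471  0.19756787 0.207     ]]
```

View pics/w1z.png

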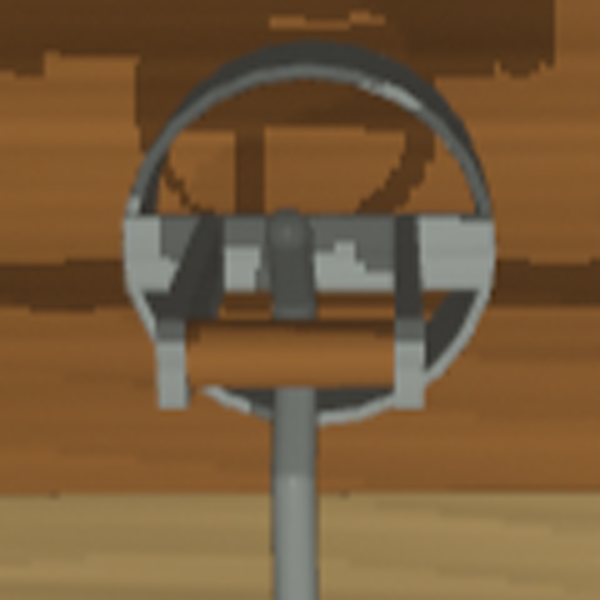

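{"api": "play_rows", "payload": {
  "plan": [
    {"slide":[0.38,-0.54,0],"roll":0.03,"fingers":1},
    {"slide":[0,0,-0.6],"roll":0,"fingers":1},
    {"slide":[0,0,-0.6],"roll":0,"fingers":1},
    {"slide":[0,0,-0.6],"roll":0,"fingers":1},
    {"slide":[0,0,-0.6],"roll":0,"fingers":1},
    {"slide":[0,0,-0.6],"roll":0,"fingers":1},
    {"slide":[0,0,-0.5],"roll":0,"fingers":1},
    {"slide":[0,0,-0.5],"roll":0,"fingers":1},
    {"slide":[0,0,-0.5],"roll":0,"fingers":1},
    {"slide":[0,0,0],"roll":0,"fingers":1},
    {"slide":[0,0,0],"roll":0,"fingers":1}
  ]
}}

```text
t: 4.65
tool_pos: [0.5445, 0.1737, 0.1664]
orientation: [-0.022, 1.57, 0.022]
force: [-0.4, 0.5, 0.5]
opening: 0.0931
```

```bash
python3 st.py
python3 - <<'E'
from h import *
save(robot.read_camera('wrist'),'wrist2.png')
im=robot.read_camera('side');save(cv2.resize(im[20:250,250:480],None,fx=2.6,fy=2.6),'side2.png')
E
```

```text
4.65 [0.5445 0.1737 0.1664] yaw 91.6210992434085 [ 0.001  0.    -1.   ] [-0.37  0.45  0.53] [ 0.22  0.07  1.61 -0.    1.47 -1.38] 0.09314410873054944
```

View pics/wrist2.png

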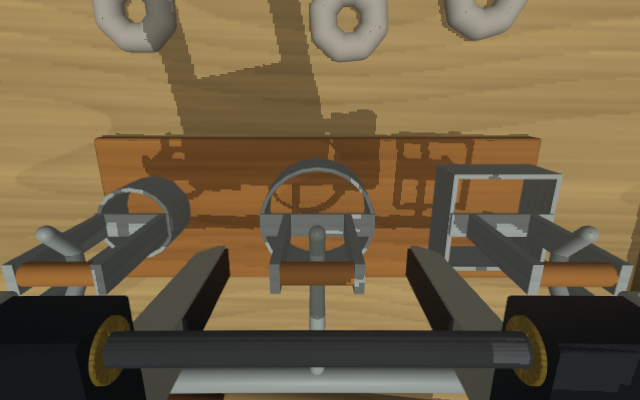

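View pics/side2.png

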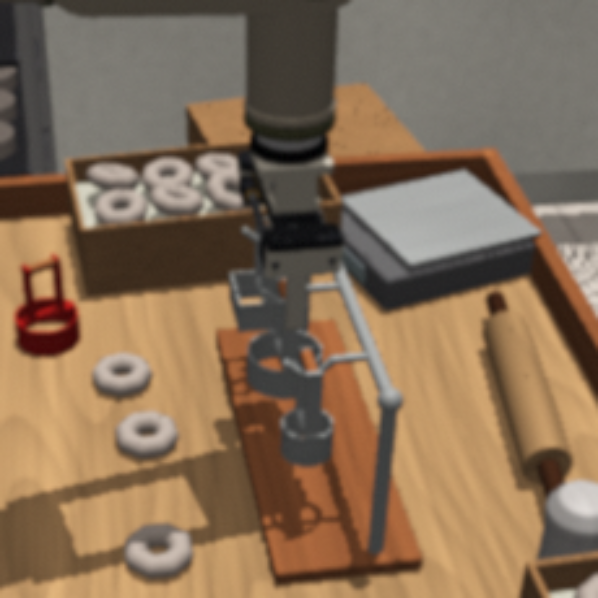

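The straddle looks right: the straps sit centred at columns 273 and 362 between the fingers, and the neighbours are clear. Closing now.

{"api": "play_rows", "payload": {
  "plan": [
    {"slide":[0,0,0],"roll":0,"fingers":-1},
    {"slide":[0,0,0],"roll":0,"fingers":-1},
    {"slide":[0,0,0],"roll":0,"fingers":-1},
    {"slide":[0,0,0],"roll":0,"fingers":-1},
    {"slide":[0,0,0],"roll":0,"fingers":-1},
    {"slide":[0,0,0],"roll":0,"fingers":-1},
    {"slide":[0,0,0],"roll":0,"fingers":-1},
    {"slide":[0,0,0],"roll":0,"fingers":-1}
  ],
  "squeeze": 25
}}

```text
t: 5.75
tool_pos: [0.5442, 0.1736, 0.166]
orientation: [-0.022, 1.571, 0.022]
force: [0.3, -1.4, 0.0]
opening: 0.0455
```

Opening 45.5 mm against the 46 mm strap width, so it is gripped. Lifting 32 mm.

{"api": "play_rows", "payload": {
  "plan": [
    {"slide":[0,0,0.2],"roll":0,"fingers":-1},
    {"slide":[0,0,0.3],"roll":0,"fingers":-1},
    {"slide":[0,0,0.3],"roll":0,"fingers":-1},
    {"slide":[0,0,0.27],"roll":0,"fingers":-1},
    {"slide":[0,0,0],"roll":0,"fingers":-1},
    {"slide":[0,0,0],"roll":0,"fingers":-1}
  ]
}}

```text
t: 6.5
tool_pos: [0.544, 0.1736, 0.1978]
orientation: [-0.022, 1.571, 0.022]
force: [0.2, 0.5, -2.8]
opening: 0.0458
```

```bash
python3 st.py
python3 - <<'E'
from h import *
save(robot.read_camera('wrist'),'wrist3.png')
im=robot.read_camera('side');save(cv2.resize(im[20:250,250:480],None,fx=2.6,fy=2.6),'side3.png')
E
```

```text
6.5 [0.544  0.1736 0.1978] yaw 91.62250341198603 [-0. -0. -1.] [ 0.19  0.51 -2.82] [ 0.22  0.05  1.57 -0.    1.52 -1.38] 0.04578707934303078
```

View pics/wrist3.png

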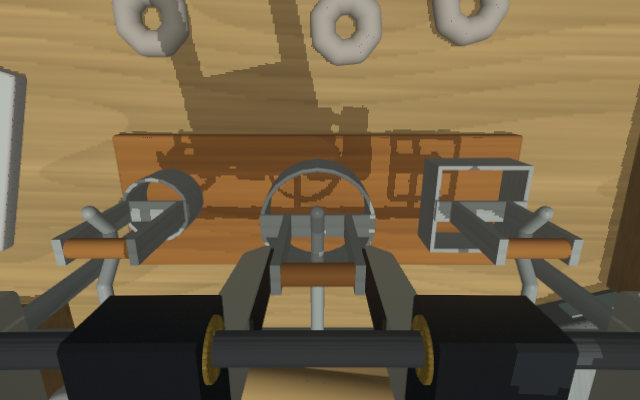

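View pics/side3.png

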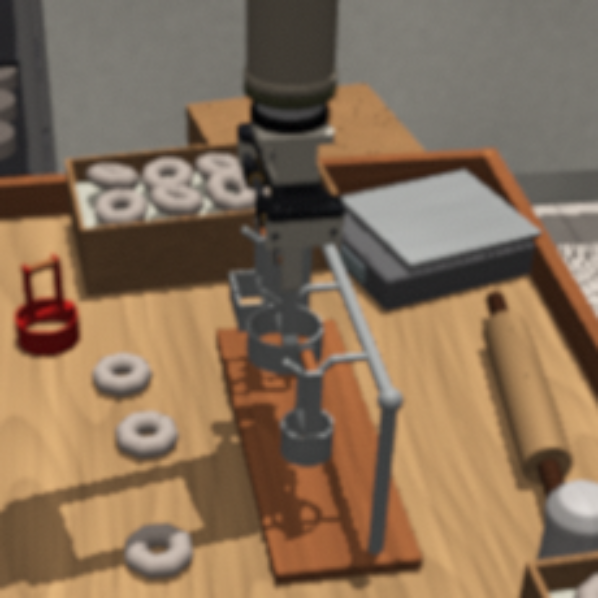

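The cutter rose with the gripper, the wrist shows about its weight, and the neighbours have not moved. Now straight out to -x, along the cutter's axis (yaw 1.6°).

{"api": "play_rows", "payload": {
  "plan": [
    {"slide":[-0.3,-0.01,0],"roll":0,"fingers":-1},
    {"slide":[-0.5,-0.01,0],"roll":0,"fingers":-1},
    {"slide":[-0.5,-0.01,0],"roll":0,"fingers":-1},
    {"slide":[-0.5,-0.01,0],"roll":0,"fingers":-1},
    {"slide":[-0.6,-0.02,0],"roll":0,"fingers":-1},
    {"slide":[-0.6,-0.02,0],"roll":0,"fingers":-1},
    {"slide":[-0.6,-0.02,0],"roll":0,"fingers":-1},
    {"slide":[-0.5,-0.01,0],"roll":0,"fingers":-1},
    {"slide":[0,0,0.3],"roll":0,"fingers":-1},
    {"slide":[0,0,0.5],"roll":0,"fingers":-1},
    {"slide":[0,0,0.5],"roll":0,"fingers":-1},
    {"slide":[0,0,0.3],"roll":0,"fingers":-1},
    {"slide":[0,0,0],"roll":0,"fingers":-1}
  ]
}}

```text
t: 8.22
tool_pos: [0.4219, 0.1705, 0.2472]
orientation: [-0.022, 1.569, 0.023]
force: [0.1, 0.9, -2.7]
opening: 0.0457
```

```bash
python3 st.py
python3 - <<'E'
from h import *
save(robot.read_camera('wrist'),'wrist4.png')
save(robot.read_camera('side'),'side4.png')
E
```

```text
8.225 [0.4219 0.1705 0.2472] yaw 91.61528435191272 [ 0.002  0.    -1.   ] [ 0.07  0.93 -2.74] [ 0.27 -0.29  1.79  0.    1.64 -1.33] 0.045719915159646636
```

View pics/side4.png

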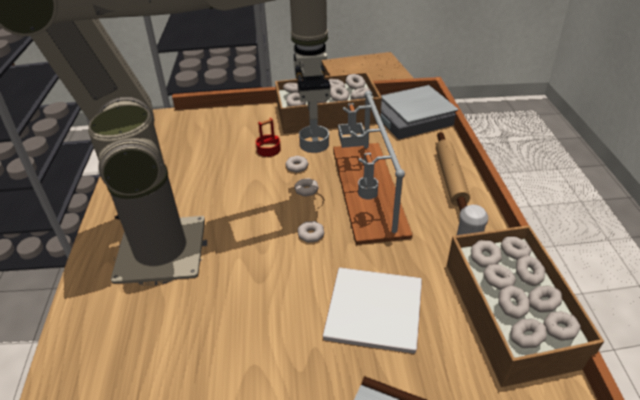

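View pics/wrist4.png

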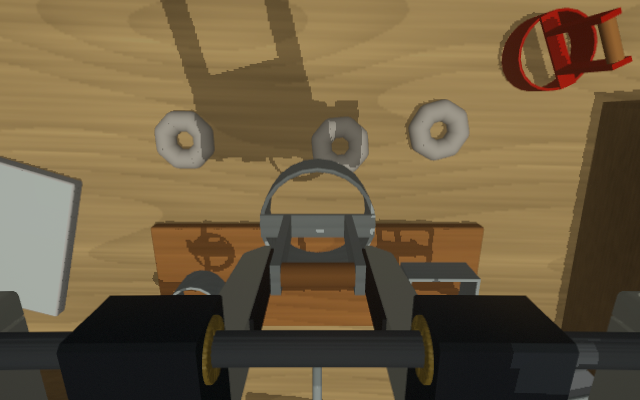

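It is free of the hook. Now across to above the board centre.

{"api": "play_rows", "payload": {
  "plan": [
    {"slide":[0,-0.5,0],"roll":0,"fingers":-1},
    {"slide":[0,-0.8,0],"roll":0,"fingers":-1},
    {"slide":[0,-0.8,0],"roll":0,"fingers":-1},
    {"slide":[0,-0.8,0],"roll":0,"fingers":-1},
    {"slide":[0,-0.8,0],"roll":0,"fingers":-1},
    {"slide":[0,-0.8,0],"roll":0,"fingers":-1},
    {"slide":[0,-0.8,0],"roll":0,"fingers":-1},
    {"slide":[0,-0.8,0],"roll":0,"fingers":-1},
    {"slide":[0,-0.8,0],"roll":0,"fingers":-1},
    {"slide":[0,-0.8,0],"roll":0,"fingers":-1},
    {"slide":[0.4,-0.8,0],"roll":0,"fingers":-1},
    {"slide":[0.4,-0.8,0],"roll":0,"fingers":-1},
    {"slide":[0.4,-0.8,0],"roll":0,"fingers":-1},
    {"slide":[0.4,-0.8,0],"roll":0,"fingers":-1},
    {"slide":[0.4,-0.8,0],"roll":0,"fingers":-1},
    {"slide":[0.4,-0.8,0],"roll":0,"fingers":-1},
    {"slide":[0.4,-0.8,0],"roll":0,"fingers":-1},
    {"slide":[0.3,-0.7,0],"roll":0,"fingers":-1},
    {"slide":[0,0,0],"roll":0,"fingers":-1},
    {"slide":[0,0,0],"roll":0,"fingers":-1}
  ]
}}

```text
t: 10.82
tool_pos: [0.5134, -0.2496, 0.2455]
orientation: [-0.021, 1.572, 0.023]
force: [-0.2, 0.4, -2.8]
opening: 0.0458
```

```bash
python3 st.py
python3 - <<'E'
from h import *
save(robot.read_camera('wrist'),'wrist5.png')
save(robot.read_camera('side'),'side5.png')
E
```

```text
10.825 [ 0.5134 -0.2496  0.2455] yaw 91.59928153020488 [-0.001  0.001 -1.   ] [-0.18  0.41 -2.77] [-0.54  0.04  1.49  0.    1.61 -2.14] 0.04581601901247991
```

View pics/side5.png

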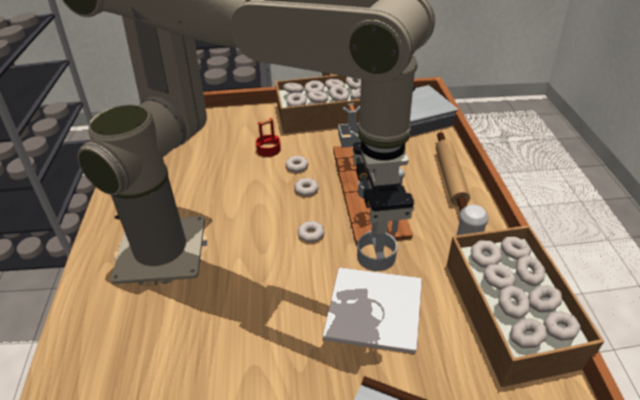

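View pics/wrist5.png

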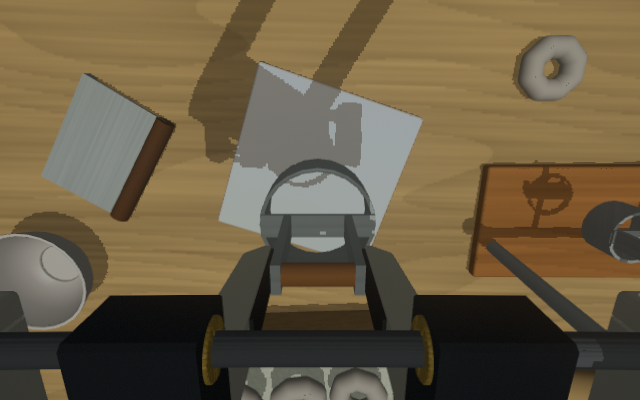

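Run:
```python
from h import *
w=atz('side',[[337,270],[422,277],[417,348],[325,337],[376,309]],.018);print(w,w[:4].mean(0))
```

```text
[[ 0.44565207 -0.14014394  0.018     ]
 [ 0.64260541 -0.18629094  0.018     ]
 [ 0.58619045 -0.37544002  0.018     ]
 [ 0.39843666 -0.32543878  0.018     ]
 [ 0.51850619 -0.26517013  0.018     ]] [ 0.51822115 -0.25682842  0.018     ]
```

{"api": "play_rows", "payload": {
  "plan": [
    {"slide":[0,0,-0.4],"roll":0,"fingers":-1},
    {"slide":[0,0,-0.6],"roll":0,"fingers":-1},
    {"slide":[0,0,-0.6],"roll":0,"fingers":-1},
    {"slide":[0,0,-0.6],"roll":0,"fingers":-1},
    {"slide":[0,0,-0.6],"roll":0,"fingers":-1},
    {"slide":[0,0,-0.6],"roll":0,"fingers":-1},
    {"slide":[0,0,-0.5],"roll":0,"fingers":-1},
    {"slide":[0,0,-0.4],"roll":0,"fingers":-1},
    {"slide":[0,0,-0.3],"roll":0,"fingers":-1},
    {"slide":[0,0,-0.2],"roll":0,"fingers":-1},
    {"slide":[0,0,0],"roll":0,"fingers":-1},
    {"slide":[0,0,0],"roll":0,"fingers":-1}
  ]
}}

```text
t: 12.42
tool_pos: [0.5146, -0.2499, 0.1027]
orientation: [-0.023, 1.57, 0.022]
force: [-0.2, -0.9, -1.9]
opening: 0.0461
```

```bash
python3 st.py
```

```text
12.425 [ 0.5146 -0.2499  0.1027] yaw 91.62463289984035 [ 0.001 -0.001 -1.   ] [-0.18 -0.92 -1.88] [-0.54  0.12  1.67 -0.    1.35 -2.14] 0.046141895028426014
```

{"api": "play_rows", "payload": {
  "plan": [
    {"slide":[0,0,-0.1],"roll":0,"fingers":-1},
    {"slide":[0,0,-0.1],"roll":0,"fingers":-1},
    {"slide":[0,0,-0.1],"roll":0,"fingers":-1},
    {"slide":[0,0,-0.06],"roll":0,"fingers":-1},
    {"slide":[0,0,-0.06],"roll":0,"fingers":-1},
    {"slide":[0,0,0],"roll":0,"fingers":-1}
  ]
}}

```text
t: 13.18
tool_pos: [0.5141, -0.2496, 0.0892]
orientation: [-0.022, 1.571, 0.022]
force: [-0.2, 0.3, -2.9]
opening: 0.046
```

{"api": "play_rows", "payload": {
  "plan": [
    {"slide":[0,0,-0.04],"roll":0,"fingers":-1},
    {"slide":[0,0,0],"roll":0,"fingers":-1}
  ]
}}

```text
t: 13.42
tool_pos: [0.5142, -0.2497, 0.0883]
orientation: [-0.022, 1.571, 0.022]
force: [-0.1, -0.3, -2.8]
opening: 0.0458
```

{"api": "play_rows", "payload": {
  "plan": [
    {"slide":[0,0,-0.04],"roll":0,"fingers":-1},
    {"slide":[0,0,0],"roll":0,"fingers":-1}
  ]
}}

```text
t: 13.68
tool_pos: [0.5145, -0.2498, 0.0883]
orientation: [-0.023, 1.57, 0.022]
force: [-2.7, 1.3, 5.4]
opening: 0.0456
```

{"api": "play_rows", "payload": {
  "plan": [
    {"slide":[0,0,-0.03],"roll":0,"fingers":-1},
    {"slide":[0,0,0],"roll":0,"fingers":-1}
  ]
}}

```text
t: 13.92
tool_pos: [0.5147, -0.2499, 0.0883]
orientation: [-0.023, 1.569, 0.022]
force: [-5.2, 3.2, 11.7]
opening: 0.0459
```

The force turned upward at TCP z 0.0883, where the board contact was predicted (0.088). I'll ease off 1 mm, then open.

{"api": "play_rows", "payload": {
  "plan": [
    {"slide":[0,0,0.04],"roll":0,"fingers":-1},
    {"slide":[0,0,0],"roll":0,"fingers":-1}
  ]
}}

```text
t: 14.18
tool_pos: [0.5145, -0.2499, 0.0883]
orientation: [-0.023, 1.57, 0.022]
force: [-3.1, 0.9, 7.0]
opening: 0.0459
```

{"api": "play_rows", "payload": {
  "plan": [
    {"slide":[0,0,0],"roll":0,"fingers":0.2},
    {"slide":[0,0,0],"roll":0,"fingers":0.5},
    {"slide":[0,0,0],"roll":0,"fingers":1},
    {"slide":[0,0,0],"roll":0,"fingers":1},
    {"slide":[0,0,0],"roll":0,"fingers":1},
    {"slide":[0,0,0],"roll":0,"fingers":1},
    {"slide":[0,0,0],"roll":0,"fingers":1}
  ]
}}

```text
t: 15.05
tool_pos: [0.5142, -0.2497, 0.0873]
orientation: [-0.022, 1.571, 0.022]
force: [-0.2, 0.2, -0.4]
opening: 0.0928
```

```bash
python3 st.py
python3 - <<'E'
from h import *
save(robot.read_camera('wrist'),'wrist6.png')
E
```

```text
15.05 [ 0.5142 -0.2497  0.0873] yaw 91.62205821559404 [-0. -0. -1.] [-0.19  0.17 -0.39] [-0.54  0.13  1.69 -0.    1.32 -2.14] 0.09282498003632424
```

View pics/wrist6.png

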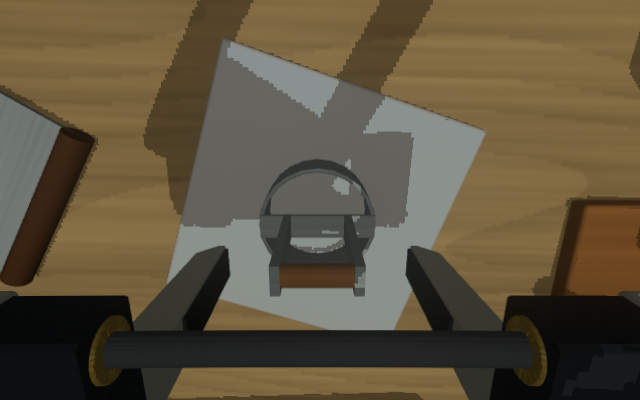

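The cutter is standing free: its bow at (317,275) is clear of both fingers, and the wrist force is about 0. Rising straight up, then backing away so the top camera can see it.

{"api": "play_rows", "payload": {
  "plan": [
    {"slide":[0,0,0.4],"roll":0,"fingers":1},
    {"slide":[0,0,0.8],"roll":0,"fingers":1},
    {"slide":[0,0,0.8],"roll":0,"fingers":1},
    {"slide":[0,0,0.8],"roll":0,"fingers":1},
    {"slide":[0,0,0.8],"roll":0,"fingers":1},
    {"slide":[0,0,0.8],"roll":0,"fingers":1},
    {"slide":[0,0,0.8],"roll":0,"fingers":1},
    {"slide":[-0.8,0,0],"roll":0,"fingers":1},
    {"slide":[-0.8,0,0],"roll":0,"fingers":1},
    {"slide":[-0.8,0,0],"roll":0,"fingers":1},
    {"slide":[-0.8,0,0],"roll":0,"fingers":1},
    {"slide":[-0.6,0,0],"roll":0,"fingers":1},
    {"slide":[0,0,0],"roll":0,"fingers":1},
    {"slide":[0,0,0],"roll":0,"fingers":1}
  ]
}}

```text
t: 16.85
tool_pos: [0.4007, -0.2498, 0.244]
orientation: [-0.023, 1.57, 0.022]
force: [0.6, 0.2, -0.6]
opening: 0.0931
```

```bash
python3 st.py
python3 - <<'E'
from h import *
for c in ['top','side']:
    save(robot.read_camera(c),c+'7.png')
    for n in ["round_cutter","board","small_cutter","square_cutter"]:
        for r in robot.mark_of(c,n): print(c,n,np.round(r["point"]),round(r["p"],2),atz(c,[r['point']],.018 if n in("round_cutter",'board') else .096).round(3))
E
```

```text
16.85 [ 0.4007 -0.2498  0.244 ] yaw 91.61435463077912 [ 0.001 -0.001 -1.   ] [ 0.55  0.24 -0.59] [-0.67 -0.24  1.75  0.    1.62 -2.27] 0.09305570239453495
top round_cutter [455. 163.] 0.81 [[ 0.519 -0.248  0.018]]
top round_cutter [178. 263.] 0.66 [[0.293 0.405 0.018]]
top board [451. 169.] 0.91 [[ 0.504 -0.236  0.018]]
top small_cutter [330. 144.] 0.65 [[0.549 0.049 0.096]]
top square_cutter [216. 149.] 0.84 [[0.542 0.298 0.096]]
side round_cutter [269. 153.] 0.7 [[0.289 0.367 0.018]]
side round_cutter [374. 305.] 0.65 [[ 0.516 -0.255  0.018]]
side board [376. 310.] 0.81 [[ 0.518 -0.267  0.018]]
side small_cutter [365. 192.] 0.68 [[0.54  0.047 0.096]]
side square_cutter [351. 140.] 0.92 [[0.539 0.294 0.096]]
```

View pics/top7.png

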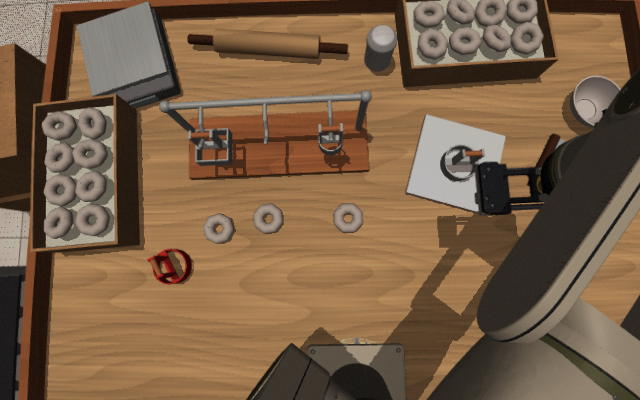

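View pics/side7.png

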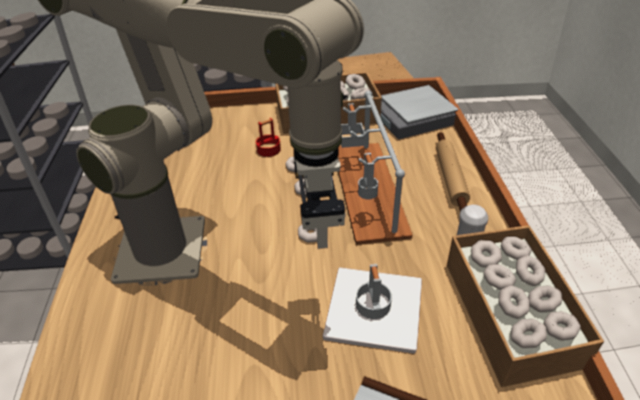

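The cutter stands upright at the board's centre: (455,163) in the top view and (374,305) in the side view. Both other cutters still hang, and the arm is clear. Handing in.

```bash
python3 -c "
from h import *
print(robot.close_job())"
```

```text
the job is handed in; nothing more can be done
None
```

The wide round cutter is now standing upright, blade down, on the white board, and I handed the job in at about 17 s of the 48 s limit. I gripped it by the straps from above, lifted it 32 mm, took it out 120 mm to -x, set it down and let go.

**Placing:** Contact came at TCP z 0.0883 m, against 0.088 predicted. I pressed with at most about 12 N before easing off and opening.

**Last checks:**
- **Position:** both cameras put the cutter within about 20 mm of the board's centre; the limit is 62 mm. The networks' own board-centre marks disagree by about 34 mm between the two cameras, and my outline-based centre lies between them.
- **Release:** the gripper was open and clear, with almost no force at the wrist.
- **Other cutters:** the small and square cutters still hang on their hooks. In the top view their marks are within about 7 mm of where they began, which is within measurement noise.
- **Side view:** the first side-view mark for the square cutter was about 12 mm off the later ones. The first side picture also gave no mark for the small cutter, so its before-and-after check rests on the top camera.
- **Red look-alike:** I left it alone.

No check failed, but the hand-in gives no verdict, so the result is not confirmed beyond these checks.

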